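Load a coil holder under the test nest's spring clip

ROBOT

A 6-joint arm with a two-finger parallel gripper is mounted at the origin on the work surface. World frame = base frame: x ahead of the robot, y to its left, z up, the work surface at z = 0. Lengths are in m, angles in rad, forces in N, time in s.
With the tool pointing down it reaches from about 0.275 to 0.875 m from the base axis. Payload 12.5 kg.
Tool frame: the origin (TCP) lies at the very end of the fingers, on their centre line; the grasp point (between the pads) lies 19 mm behind it; z points along the fingers, y is the line along which they close (so a half turn about z gives the same grasp; the last joint's range is limited). The gripper opens to 85 mm and grips with 20 to 120 N. Pads are 22 mm wide; open, the fingers measure 114 mm over their backs; the gripper's body (76 mm by 85 mm) begins 54 mm behind the grasp point. The pads swing forward as they close: fully open they stand 13 mm farther back than shut.
Start: joints at [-1.357, 0.351, 1.652, -0, 1.139, -0.085], TCP at [0.162, -0.526, 0.231] pointing down, gripper open.
Joint ranges: [-2.75, 2.75], [-0.79, 2.1], [0.01, 2.65], [-1.57, 4.71], [0.07, 3.14], [-2.87, 2.87]. Speed limits (rad/s): [2.22, 2.22, 2.79, 3.14, 3.14, 3.14].

INTERFACE

Orientations are given as a unit quaternion [w, x, y, z].
In Python, from bench import sense, capture, finish_job gives the robot as it stands. The module is installed in compiled form; this text tells all that it offers.
- The arm moves only by the shell command python3 -m inch 'ROWS' [OPENING]. ROWS is JSON, one flat list of numbers, 4 for each row, row after row: the shift along the world's x, y, z in m, then the turn about the world's z in rad. In form: [tx, ty, tz, yaw, tx, ty, tz, yaw, ...]. A call has 1 to 8 rows; each row shifts and turns the commanded pose from where the row before left it; what a row does not reach is not made up. A row lasts 1/12 s, in which the tool goes at most 41.7 mm and 7.16 degrees, less where a joint would pass 70% of its speed; a pose out of reach is approached as far as the arm can. A call with a gripper value outside its range is refused whole. OPENING is the finger opening in m, from 0 to 0.0854, set as the call begins (- or left out, the last holds). The fingers move at their own pace and stop on an object; the grip force is fixed at half the most. Time passes only in rows, so rows that do not move let the fingers close. It gives the time, the measured TCP pose, the force, the opening and the grip force at its end, in the units of the state.
- sense(): the state, without advancing time (a new reading comes with each control period).
- capture(name): name is "scene" or "side" or "wrist"; returns a dict with "img" (480x640x3 uint8, red, green, blue), "K" (3x3 intrinsics, pixels), "world_to_cam" (4x4, takes a point from world to camera coordinates); the wrist camera has in their place "T_tool_cam" (4x4, takes a point from camera to tool coordinates, whose origin is the TCP and whose axes are the flange's). Camera axes: x right, y down, z forward; pixel columns grow to the right and rows downward; lengths in m; the calibration is good to about 2 mm. A picture is of the moment at which its call begins: read the wrist's pose just before it. There is no depth.
- finish_job(): hands the job in; it is judged then, once.
The state is a dict: "clock": time; "joints": joint angles; "joint_vel": joint speeds; "tau": joint torques, N m; "ee_pos": TCP position; "ee_rot": TCP orientation; "force": force on the tool from outside, world axes, zero at the start; "wrist_torque": the same for the moment, N m; "opening": opening from 0.0 (shut) to 1.0 (fully open); "grip_force": force on a finger pad.
Only numpy, scipy, OpenCV 4.12 (cv2) and the standard library are available. Lean on these libraries where they do the work, as an engineer would, in place of code of your own. Each camera call takes 0.05 s, during which the arm holds its last target. There are 200 camera calls.

TASK

On the coil test nest, hold the spring clip down by its long thumb plate with one fingertip so that its nose lifts, and meanwhile push the coil holder along its channel with the other fingertip, beneath the nose, until it is fully home against the end stop. Then let the clip come down on the holder and move clear. Only touch and push: do not grip or lift the holder, and leave everything else where it is.

Things in the scene. Friction and masses are not known exactly. Their poses are not given: they have to be found in the camera images.
- nest: Fixed dark steel plate 205 x 140 x 10 mm with channel, end stop and clip; height never varies. Origin: plate's underside (table height), on the channel's centre line. +x runs along the channel to the end stop, +y is the clip's side, z up. Nest coordinates below: mm in this frame. Plate spans x -107..98, y -62..78; its top z 10 is the channel floor. Guide rails y +-21.5..25.5, x -90..50, top z 18.
- clip (a joint): Spring clip, a steel seesaw hinged along nest x at y 31, z 20. rad: 0 = at rest, nose down, blocking the channel; grows as the thumb plate is pressed; hard stop 0.45. The nose clears the holder from 0.22 up (0.3 to 0.4 is comfortable), rests on a loaded holder at about 0.2. Takes 2.5 N at the plate's middle line at first, 4.5 N at 0.4, anywhere along its length; springs back when let go.
- clip_plate (a point): Centre of the upper face of the clip's thumb plate (moves with it); at rest at nest x -44, y 57.5, z 26.4. The plate is a flat steel sheet 2 mm thick, spanning nest x -98..10, y 34..68, at rest rising outward (+y) by 0.2 rad; pressed to joint 0.4 it slopes down by 0.2 rad, its upper face at y 57 then at z 16. The hinge's two lugs reach z 24.
- clip_nose (a point): Underside of the clip's nose, a round steel bar 8 mm thick and 16 mm long along nest x (x 20..36) over the channel's centre line, carried by an arm (x 25..31) from the hinge; at rest the underside is at z 16, the arm's top at z 32.
- stop (a point): Middle of the end stop's face, at nest x 50, y 0, z 19. The stop is a white plastic block, 12 mm thick, spanning y +-27, top z 28.
- holder: Coil holder: flat dark brown plate 50 (x) x 40 (y) x 12 mm, copper coil in its top, upright tab along its rear edge: 5 mm thick (x -25..-20), 30 mm wide, top 22 mm above the underside. About 80 g, loose in the channel, x along the channel, front edge 8 to 28 mm short of the nose. Origin: centre of the underside; fully home it is at nest x 25, y 0, z 10.
- core: Bystander: grey ring 25 mm across, 10 mm high, on the nest's plate to the right of the channel. Origin: centre of underside.
- bobbin: Bystander: copper bobbin 28 mm across, 26 mm high, on the plate beyond the end stop, clip side. Origin: centre of underside.
- block: Bystander: blue plastic block 20 x 34 x 18 mm on the plate beyond the end stop. Origin: centre of underside.
- tape: Bystander: roll of paper tape 100 mm across, 25 mm high, on the bench. Origin: centre of underside.
- spool: Bystander: copper wire spool 90 mm across, 60 mm high, on the bench. Origin: centre of underside.
- mallet: Bystander: wooden mallet, head 52 mm thick and 85 mm long, handle 180 mm towards its -x, on the bench. Origin: under the head's centre.
- pliers: Bystander: red-handled pliers 155 mm long, 14 mm high, on the bench. Origin: under the pivot.

How it is judged:
By the outcome, as a careful person would: the job done as asked, in the order asked, and still so for the second after the job is handed in, with the robot touching nothing.
It also fails if it takes over 38 s, if anything falls off the work surface, if the arm or the gripper's body presses on something with over 40 N, if the wrist force passes 120 N, or if a joint passes its speed limit or range.

## Working session

There is one attempt and no reset: what is moved stays moved. The work goes in short steps, Python scripts to look and compute and a shell command to move; the robot and the scene stay as the last step left them, time stands still between calls to the robot, and variables do not carry over. Pictures are saved under pics/ and viewed, at most 10 in all, crops included, and the job is handed in when it is done.

```bash
mkdir -p pics; python3 - <<'E'
from bench import sense,capture
import cv2,numpy as np
s=sense();print(s['clock'],s['ee_pos'],s['ee_rot'],s['opening'])
for n in ['scene','side']:
    c=capture(n);cv2.imwrite(f'pics/{n}1.png',c['img'][:,:,::-1]);print(n,c['K'].tolist(),np.round(c['world_to_cam'],4).tolist())
    np.savez(f'pics/{n}.npz',K=c['K'],W=c['world_to_cam'])
E
```

```text
0.0 [ 0.16185155 -0.52530168  0.23076069] [-5.83564888e-04  9.88862621e-01  1.48830023e-01 -2.51878454e-05] 1.002766435270722
scene [[489.3713372444887, 0.0, 319.1405111672083], [0.0, 489.3713372444887, 242.37284487303035], [0.0, 0.0, 1.0]] [[0.3592, 0.9332, 0.0117, -0.1764], [0.4901, -0.1779, -0.8533, -0.2192], [-0.7942, 0.3122, -0.5213, 1.4419], [0.0, 0.0, 0.0, 1.0]]
side [[518.2688298798489, 0.0, 316.8195929726118], [0.0, 518.2688298798489, 238.93347092624796], [0.0, 0.0, 1.0]] [[-0.9474, -0.3198, 0.0098, 0.5259], [-0.2239, 0.6409, -0.7343, 0.1625], [0.2285, -0.6979, -0.6788, 1.2186], [0.0, 0.0, 0.0, 1.0]]
```

View pics/scene1.png

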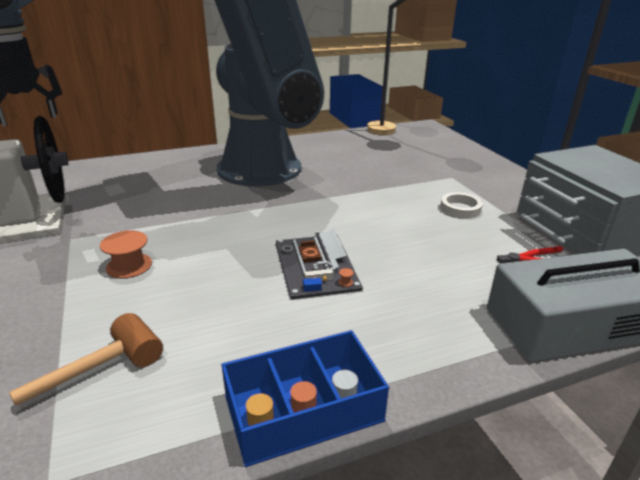

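View pics/side1.png

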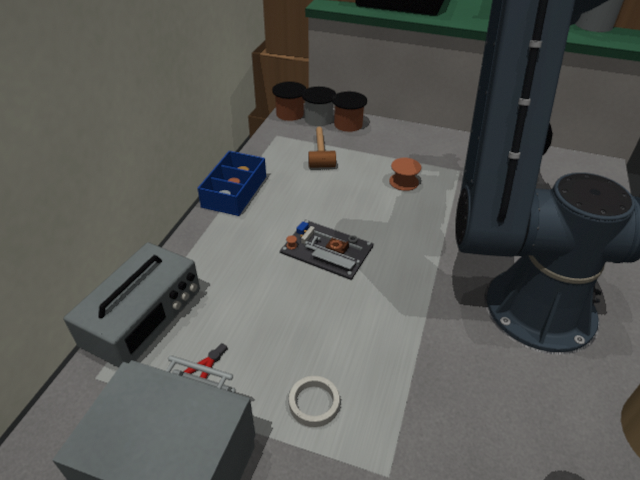

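The scene picture shows the nest with corners near (277,239), (291,297) and (361,292), with the stop end away from the robot and the clip on the robot's left. The side picture shows its corners near (310,221), (281,250), (354,276) and (373,243).

```bash
cat > h.py <<'E'
import numpy as np
from scipy.optimize import least_squares
def proj(K,W,P):
    c=W[:3,:3]@np.asarray(P).T+W[:3,3:4]; u=K@c; return (u[:2]/u[2]).T
def nest2w(p,P):
    c,s=np.cos(p[2]),np.sin(p[2]); P=np.asarray(P)/1000
    return np.c_[p[0]+c*P[:,0]-s*P[:,1], p[1]+s*P[:,0]+c*P[:,1], P[:,2]]
def fit(views,p0):
    f=lambda p:np.concatenate([(proj(K,W,nest2w(p,N))-px).ravel() for K,W,N,px in views])
    return least_squares(f,p0,loss='soft_l1')
E
python3 - <<'E'
from h import *
v=[]
A=np.load('pics/scene.npz');B=np.load('pics/side.npz')
C=lambda *l:np.array(l,float)
v.append((A['K'],A['W'],C((-107,-62,10),(98,-62,10),(98,78,10)),C((277,239),(291,297),(361,292))))
v.append((B['K'],B['W'],C((98,-62,10),(98,78,10),(-107,78,10),(-107,-62,10)),C((310,221),(281,250),(354,276),(373,243))))
r=fit(v,[.5,0,0]);print(r.x,r.fun.round(1))
E
```

```text
[ 0.5370951  -0.03365607 -0.15660439] [-2.3  0.1 -1.5 -1.8  1.2 -5.6 -4.1 -2.  -1.  -0.  -1.9  1.4  1.4 -0. ]
```

```bash
R='';python3 -m inch '[0.019,0.031,0.002,-0.028,0.019,0.031,0.002,-0.028,0.019,0.031,0.002,-0.028,0.019,0.031,0.002,-0.028,0.019,0.031,0.002,-0.028,0.019,0.031,0.002,-0.028,0.019,0.031,0.002,-0.028,0.019,0.031,0.002,-0.028]' 0.042 | tail -3; python3 -m inch '[0.019,0.031,0.002,-0.028,0.019,0.031,0.002,-0.028,0.019,0.031,0.002,-0.028,0.019,0.031,0.002,-0.028,0.019,0.031,0.002,-0.028,0.019,0.031,0.002,-0.028,0.019,0.031,0.002,-0.028,0,0,0,0]'
python3 - <<'E'
from bench import sense,capture
import cv2,numpy as np
s=sense();c=capture('wrist');cv2.imwrite('pics/w1.png',c['img'][:,:,::-1])
np.savez('pics/w1.npz',K=c['K'],T=c['T_tool_cam'],p=s['ee_pos'],q=s['ee_rot']);print(c['T_tool_cam'].round(3).tolist(),s['ee_pos'],s['ee_rot'],s['force'],s['opening'])
E
```

```text
force: [0.8, -0.7, -0.2]
opening: 0.495
grip_force: 0.0
clock: 1.43
ee_pos: [0.449, -0.0565, 0.2615]
ee_rot: [-0.001, 0.998, -0.059, 0.0]
force: [0.3, -0.2, 0.2]
opening: 0.488
grip_force: 0.0
[[0.001, -0.947, -0.322, 0.083], [1.0, 0.001, -0.0, -0.0], [0.0, -0.322, 0.947, -0.142], [0.0, 0.0, 0.0, 1.0]] [ 0.44897182 -0.05646646  0.26146402] [-5.13844871e-04  9.98230631e-01 -5.94569105e-02  4.67588750e-04] [ 0.32853363 -0.1734508   0.19975565] 0.4882605417258869
```

View pics/w1.png

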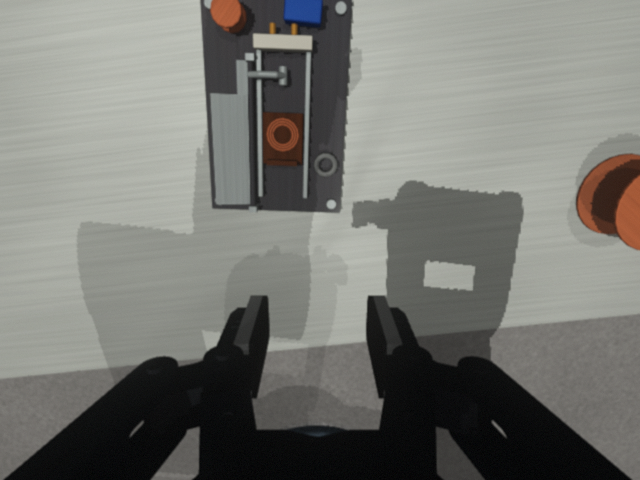

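The wrist picture shows the nest at (202–352, 0–212) with the thumb plate left at (212–250, 92–206), the holder at (265–303, 112–165), the nose at (283,75) and the stop's front edge at row 49.

```bash
python3 -c "
import cv2
i=cv2.imread('pics/w1.png')[35:215,195:355];cv2.imwrite('pics/w1c.png',cv2.convertScaleAbs(cv2.resize(i,None,fx=3.3,fy=3.3,interpolation=cv2.INTER_CUBIC),alpha=1.6,beta=20))"
```

```text
(no output)
```

View pics/w1c.png

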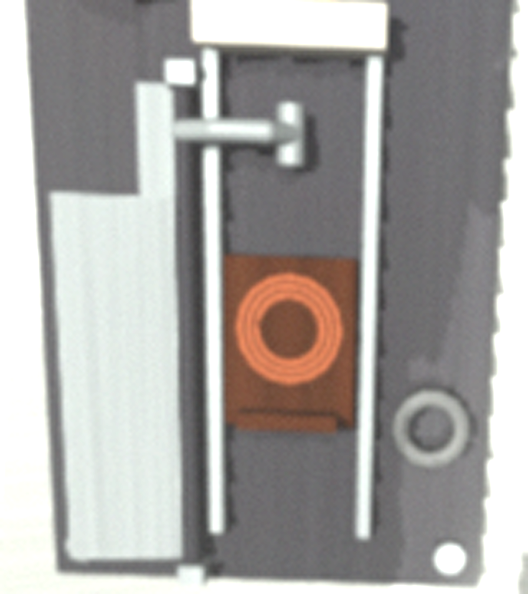

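```bash
python3 - <<'E'
from h import *
from scipy.spatial.transform import Rotation as R
d=np.load('pics/w1.npz');q=d['q'];M=np.eye(4);M[:3,:3]=R.from_quat([q[1],q[2],q[3],q[0]]).as_matrix();M[:3,3]=d['p']
W=np.linalg.inv(M@d['T'])
px=lambda l:np.array(l)/3.3+[195,35]
N=np.array([(-107,78,10),(-107,-62,10),(-90,23.5,18),(-90,-23.5,18),(50,27,28),(50,-27,28),(-98,68,28.5),(10,68,28.5),(-98,34,21.7)])
r=fit([(d['K'],W,N,px([(57,573),(476,584),(217,535),(363,538),(191,43),(387,47),(68,558),(50,193),(182,557)]))],[.537,-.034,-.157]);p=r.x
print(p,r.fun.round(1))
H=px([(235,428),(335,430),(225,255),(355,258)])
f=lambda h:(proj(d['K'],W,nest2w(p,[(h[0]-25,h[1]+15,32),(h[0]-25,h[1]-15,32),(h[0]+25,h[1]+20,22),(h[0]+25,h[1]-20,22)]))-H).ravel()
h=least_squares(f,[-25,0]);print(h.x,h.fun.round(1))
s=R.from_matrix(M[:3,:3]);x=M[:3,0];yaw=np.arctan2(x[1],x[0]);print('toolyaw',yaw,'turn',p[2]-yaw)
for n in [(-86,28.5,90),(-82,28.5,40),(-80,28.5,20),(-11,28.5,20)]:
    t=nest2w(p,[n])[0];print(n,t.round(4),(t-d['p']).round(4))
# finger tips in the picture
for y in(-28,28): pass
E
```

```text
[ 0.53915422 -0.032796   -0.15187483] [-0.5 -0.3  0.9  0.7 -0.2 -0.8  0.  -0.2 -0.1 -0.4 -0.2  0.6  0.5  0.6
 -0.1 -0.5  0.   0.5]
[-29.93275317   0.09215991] [ 0.2  0.3  0.2  0.7 -1.1 -0.7  0.7 -0.2]
toolyaw -0.11898449578215681 turn -0.032890329941889035
(-86, 28.5, 90) [0.4585 0.0084 0.09  ] [ 0.0095  0.0649 -0.1715]
(-82, 28.5, 40) [0.4624 0.0078 0.04  ] [ 0.0134  0.0642 -0.2215]
(-80, 28.5, 20) [0.4644 0.0075 0.02  ] [ 0.0154  0.0639 -0.2415]
(-11, 28.5, 20) [ 0.5326 -0.003   0.02  ] [ 0.0836  0.0535 -0.2415]
```

```bash
python3 -m inch '[0.0036,0.0105,-0.03,-0.0055,0.0036,0.0105,-0.03,-0.0055,0.0036,0.0105,-0.03,-0.0055,0.0036,0.0105,-0.03,-0.0055,0.0036,0.0105,-0.03,-0.0055,0.0033,0.0106,-0.03,-0.0055,0,0,-0.02,0,0,0,0,0]'
python3 - <<'E'
from bench import sense,capture
import cv2,numpy as np
s=sense();c=capture('wrist');i=c['img'][:,:,::-1]
np.savez('pics/w2.npz',K=c['K'],T=c['T_tool_cam'],p=s['ee_pos'],q=s['ee_rot'])
cv2.imwrite('pics/w2.png',cv2.convertScaleAbs(i,alpha=1.6,beta=20));print(s['ee_pos'],s['ee_rot'],s['force'])
E
```

```text
clock: 2.15
ee_pos: [0.4657, 0.0023, 0.0579]
ee_rot: [-0.0, 0.997, -0.077, -0.003]
force: [-0.8, 0.2, -0.6]
opening: 0.493
grip_force: 0.0
[0.46569743 0.0022624  0.05792779] [-1.37587185e-06  9.97034661e-01 -7.68818641e-02 -3.32628701e-03] [-0.79675466  0.18087142 -0.57486863]
```

View pics/w2.png

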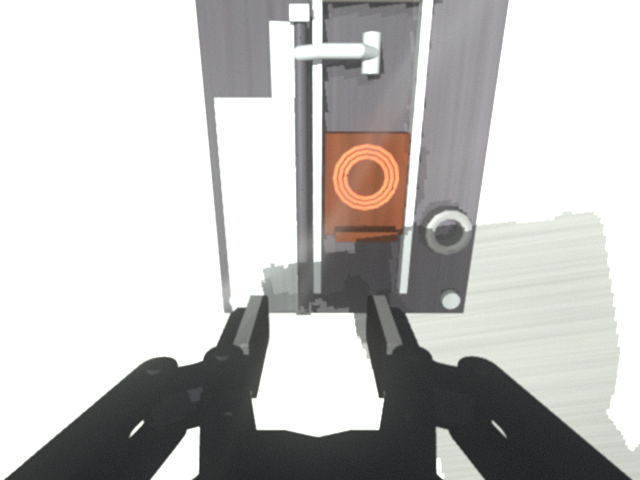

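The view shows the fingertips at (248–268, 297) and (367–387, 297), behind the holder whose tab rear is at (335–400, 238), with the plate left at (215–298, 97–310).

```bash
python3 -m inch '[0,0,0,0]'; python3 - <<'E'
from h import *
d=np.load('pics/w2.npz');T=d['T'];K=d['K']
for z in(0,-.006,-.012):
  for u in(248,268,367,387):
    r=T[:3,:3]@np.linalg.solve(K,[u,297,1]);print(z,u,((T[:3,3]+r*(z-T[2,3])/r[2])*1000).round(1))
E
```

```text
clock: 2.28
ee_pos: [0.4684, 0.0018, 0.062]
ee_rot: [0.0, 0.997, -0.077, 0.0]
force: [0.7, 0.9, 0.2]
opening: 0.491
grip_force: 0.0
0 248 [  7.9 -29.9   0. ]
0 268 [  7.9 -21.4   0. ]
0 367 [ 8.  20.8 -0. ]
0 387 [ 8.  29.4  0. ]
-0.006 248 [ 11.1 -28.7  -6. ]
-0.006 268 [ 11.1 -20.5  -6. ]
-0.006 367 [11.2 19.9 -6. ]
-0.006 387 [11.2 28.1 -6. ]
-0.012 248 [ 14.3 -27.4 -12. ]
-0.012 268 [ 14.3 -19.6 -12. ]
-0.012 367 [ 14.4  19.1 -12. ]
-0.012 387 [ 14.4  26.9 -12. ]
```

```bash
python3 -m inch '[0.002,0.0025,0,0,0.0019,0.002,0,0,0,0,-0.011,0,0,0,-0.011,0,0,0,-0.01,0,0,0,0,0,0,0,0,0,0,0,0,0]' 0.05
```

```text
clock: 2.95
ee_pos: [0.4722, 0.007, 0.0295]
ee_rot: [0.0, 0.997, -0.077, 0.0]
force: [-0.1, 0.1, -0.1]
opening: 0.593
grip_force: 0.0
```

Now press.

```bash
python3 -m inch '[0,0,-0.003,0,0,0,-0.003,0,0,0,-0.003,0,0,0,0,0,0,0,0,0]'; python3 -m inch '[0,0,-0.003,0,0,0,-0.003,0,0,0,-0.002,0,0,0,0,0,0,0,0,0,0,0,0,0]'
python3 - <<'E'
from bench import sense,capture
import cv2,numpy as np
print([sense()['force'].round(1) if hasattr(sense()['force'],'round') else sense()['force']])
a=capture('wrist')['img'][:,:,::-1];b=capture('side')['img'][200:290,265:385,::-1]
cv2.imwrite('pics/w3.png',np.hstack([cv2.resize(a[:340,190:510],(400,425)),cv2.convertScaleAbs(cv2.resize(b,(400,425)),alpha=1.3)]))
E
```

```text
clock: 3.37
ee_pos: [0.4723, 0.007, 0.0203]
ee_rot: [-0.0, 0.997, -0.077, 0.0]
force: [1.9, 1.2, 2.3]
opening: 0.582
grip_force: 1.3
clock: 3.87
ee_pos: [0.4724, 0.0069, 0.0123]
ee_rot: [0.0, 0.997, -0.077, 0.0]
force: [0.4, 0.5, 5.5]
opening: 0.584
grip_force: 2.5
[array([0.4, 0.5, 5.5])]
```

View pics/w3.png

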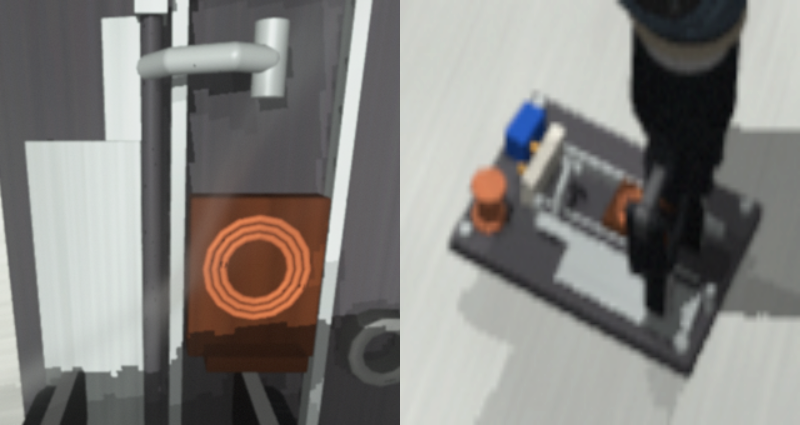

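The nose at crop (272,57) → full-image (407,46) appears raised with its shadow on the floor, and the finger is down on the plate. I'll check the joint angle by projection.

```bash
python3 - <<'E'
from h import *
from bench import sense
from scipy.spatial.transform import Rotation as R
d=np.load('pics/w2.npz');s=sense();q=s['ee_rot'];M=np.eye(4);M[:3,:3]=R.from_quat([q[1],q[2],q[3],q[0]]).as_matrix();M[:3,3]=s['ee_pos']
W=np.linalg.inv(M@d['T']);p=[.53915,-.0328,-.1519]
for t in(0,.2,.3,.4): print(t,proj(d['K'],W,nest2w(p,[(20,31-31*np.cos(t),20+31*np.sin(t)),(36,31-31*np.cos(t),20+31*np.sin(t))])).round(1).tolist(),
 proj(d['K'],W,nest2w(p,[(10,31+37*np.cos(.2-t),20+37*np.sin(.2-t)+1)])).round(1).tolist())
print(proj(d['K'],W,nest2w(p,[(-5,20,22),(-5,-20,22)])).round(1).tolist())
E
```

```text
0 [[405.1, 82.8], [408.8, 28.8]] [[199.5, 114.8]]
0.2 [[407.4, 81.4], [411.5, 24.6]] [[203.8, 114.6]]
0.3 [[407.2, 80.7], [411.3, 22.4]] [[207.4, 114.5]]
0.4 [[405.9, 79.9], [410.0, 20.1]] [[211.8, 114.4]]
[[344.0, 159.4], [458.0, 159.3]]
```

Joint is ≈0.35. Pushing now.

```bash
python3 -m inch '[0.005,-0.00075,0,0,0.005,-0.00075,0,0,0.005,-0.00075,0,0,0.005,-0.00075,0,0,0.005,-0.00075,0,0,0.005,-0.00075,0,0,0.005,-0.00075,0,0,0,0,0,0]';python3 -m inch '[0.004,-0.0006,0,0,0.004,-0.0006,0,0,0.004,-0.0006,0,0,0.003,-0.00045,0,0,0.003,-0.00045,0,0,0,0,0,0,0,0,0,0]'
python3 - <<'E'
from bench import sense,capture
import cv2,numpy as np
s=sense();a=capture('wrist')['img'][:,:,::-1];cv2.imwrite('pics/w4.png',a[:340]);print(s['force'],s['ee_pos'])
p=s['ee_pos'];d=p[:2]-[.53915,-.0328];c,n=np.cos(-.1519),np.sin(-.1519);print(c*d[0]+n*d[1],-n*d[0]+c*d[1])
E
```

```text
clock: 4.63
ee_pos: [0.5074, 0.0017, 0.0121]
ee_rot: [-0.0, 0.997, -0.077, -0.0]
force: [-0.1, 2.1, 5.8]
opening: 0.586
grip_force: 2.5
clock: 5.22
ee_pos: [0.5256, -0.001, 0.0124]
ee_rot: [-0.0, 0.997, -0.077, 0.001]
force: [-0.0, 2.1, 4.8]
opening: 0.59
grip_force: 2.5
[-0.04754753  2.09273751  4.77184618] [ 0.52562262 -0.00099895  0.01240187]
-0.018183645226990883 0.02938795410476664
```

View pics/w4.png

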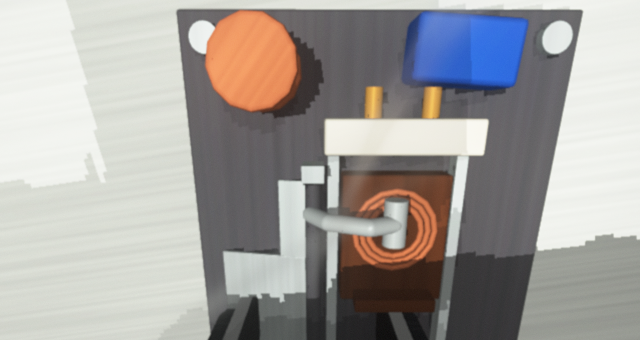

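The holder (340–452, 172–310) is now under the raised nose, its front still short of the stop face. I'll push the rest slowly.

```bash
python3 -m inch '[0.002,-0.0003,0,0,0.002,-0.0003,0,0,0.0015,-0.0002,0,0,0.001,-0.00015,0,0,0,0,0,0,0,0,0,0]';python3 -m inch '[0.0005,0,0,0,0.0005,-0.0001,0,0,0,0,0,0,0,0,0,0]'
```

```text
clock: 5.77
ee_pos: [0.5314, -0.0019, 0.0122]
ee_rot: [0.0, 0.997, -0.077, -0.0]
force: [-2.4, 1.6, 4.2]
opening: 0.589
grip_force: 2.5
clock: 6.1
ee_pos: [0.5324, -0.002, 0.0122]
ee_rot: [-0.0, 0.997, -0.077, -0.0]
force: [-3.4, 1.5, 5.4]
opening: 0.586
grip_force: 2.5
```

```bash
python3 -m inch '[0.0005,-0.0001,0,0,0.0005,-0.0001,0,0,0,0,0,0,0,0,0,0]';python3 -m inch '[0.0005,-0.0001,0,0,0.0005,-0.0001,0,0,0,0,0,0,0,0,0,0]'
python3 - <<'E'
from bench import sense,capture
import cv2,numpy as np
a=capture('wrist')['img'][:,:,::-1];cv2.imwrite('pics/w5.png',cv2.convertScaleAbs(cv2.resize(a[90:340,200:500],None,fx=2,fy=2),alpha=1.5,beta=20))
E
```

```text
clock: 6.43
ee_pos: [0.5331, -0.0021, 0.0122]
ee_rot: [-0.0, 0.997, -0.077, -0.001]
force: [-5.3, 2.3, 7.2]
opening: 0.582
grip_force: 3.9
clock: 6.77
ee_pos: [0.5331, -0.0022, 0.0121]
ee_rot: [-0.0, 0.997, -0.077, -0.002]
force: [-10.1, 2.6, 9.7]
opening: 0.592
grip_force: 6.5
```

View pics/w5.png

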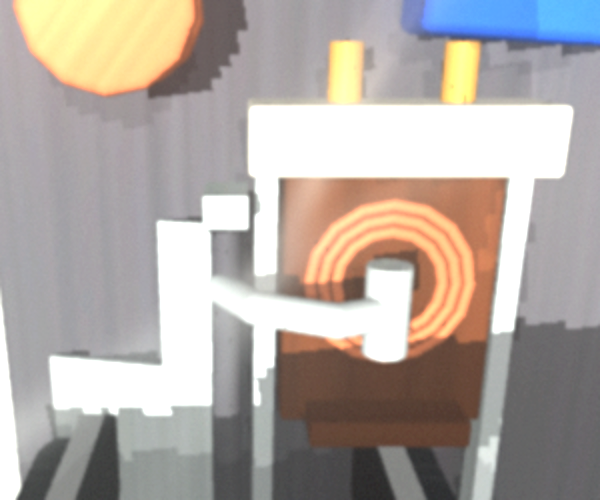

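The holder is against the stop: its front meets the stop's face at row 178, the arm has stalled and the force is 10 N. I'll ease back, then raise so that the clip comes down.

```bash
python3 -m inch '[-0.001,0.00015,0,0,-0.0015,0.0002,0,0,0,0,0,0,0,0,0.003,0,0,0,0.003,0,0,0,0.004,0,0,0,0.005,0,0,0,0.01,0]';python3 -m inch '[0,0,0.02,0,-0.005,0,0.025,0,-0.01,0,0.03,0,-0.015,0,0.03,0,-0.015,0,0.02,0,-0.01,0,0.01,0,0,0,0,0,0,0,0,0]'
python3 - <<'E'
from bench import sense,capture
import cv2,numpy as np
s=sense();print(s['joint_vel'],s['force'])
a=capture('wrist')['img'][:,:,::-1];cv2.imwrite('pics/w6.png',cv2.convertScaleAbs(cv2.resize(a[:300,150:450],None,fx=2,fy=2),alpha=1.5,beta=20))
E
```

```text
clock: 7.48
ee_pos: [0.5313, -0.0022, 0.0371]
ee_rot: [0.0, 0.997, -0.077, -0.001]
force: [-0.1, -0.6, -0.4]
opening: 0.585
grip_force: 0.0
clock: 8.15
ee_pos: [0.4773, -0.0021, 0.1729]
ee_rot: [0.0, 0.997, -0.077, 0.001]
force: [0.4, -0.3, -0.3]
opening: 0.587
grip_force: 0.0
[ 0.00092023  0.0432875  -0.0056699   0.00032154 -0.01162022  0.00228851] [ 0.37628013 -0.32777063 -0.31808479]
```

View pics/w6.png

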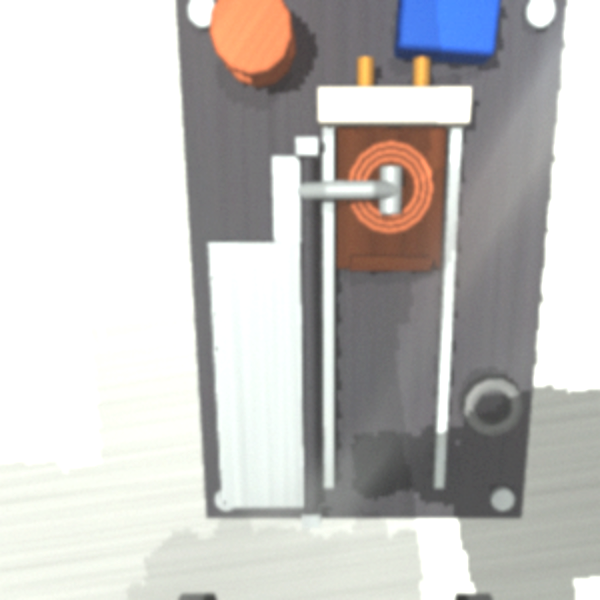

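The holder (337–445, 127–270) is home against the stop, with the nose resting on it at (390,190). The bystanders are untouched and the robot is clear, so I'm handing in.

```bash
python3 -m inch '[0,0,0,0,0,0,0,0]' | head -1; python3 -c "
from bench import finish_job;print(finish_job())"
```

```text
clock: 8.37
the job is handed in; nothing more can be done
None
```

The job is handed in at 8.4 s: the holder is fully home against the end stop, the clip's nose is resting on it, and the robot is clear of everything.

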